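Fit a fresh cartridge in the coffee corner's water filter

TASK

Fit the fresh filter cartridge into the white water-filter unit: press the unit's release pad so that its lid springs up, stand the cartridge, which lies on the worktop, upright on its stepped foot and let go of it. Then take it by the grip tab on its top, push it foot first down through the two spring leaves until it sits fully home and the leaves have shut above it, and close the lid until it latches. Do not knock the jars, mills and carton about.

Things in the scene. Friction and masses are not known exactly. Their poses are not given: they have to be found in the camera images.
- filter_unit: White countertop water-filter unit, fixed, 136 deep (x -68..68), 176 wide (y -78..98), 138 mm high. Origin: on the worktop under the axis of its cartridge well; x points from its dark-panelled front to its back, y to its left, z up. The lid covers a grey deck with the well. The cartridge goes in upright, its 56 mm width along x (either way round), its 36 mm thickness along y.
- well_floor (a point): Centre of the well's floor, 6 mm above the worktop; axes as the unit's. The lower well, up to 74 mm above the worktop, is 62 mm along x by 42 mm along y, with a sloped lead-in. With the cartridge home its shoulders lie 80 mm and its tab's top 99 mm above the worktop, 22 mm under the leaves; the fingers beside the tab have 68 mm between the end walls along x.
- well_mouth (a point): Centre of the well's mouth in the deck, 126 mm above the worktop, 68 mm along x by 47 mm along y; axes as the unit's. The two leaves close the well 4 mm below it.
- pad_top (a point): Centre of the top of the release pad: grey, ribbed, 40 mm along x by 29 mm along y, 4 mm proud of the unit's top, 62 mm right (-y) of the well's axis, 142 mm up; it sinks straight down. Keep the hand off the lid beside it, which swings up when the latch lets go.
- release_pad (a joint): Travel of the release pad, m: 0 at rest, 0.006 fully pressed; the latch lets go at about 0.0035 and 4 N, fully down takes 5 N; it springs back.
- lid (a joint): Flip lid, rad: 0 closed, 1.75 fully open. White plate, 94 mm along x, 116 mm from hinge to free (right) edge, 10 mm thick. Released, a damped spring swings it up and left in about 1.2 s and holds it. To close: push it over to the right from its left side (2 to 3 N at the edge), then press the free edge down with about 7 N until the hook snaps over its keeper; unlatched it rises again.
- lid_edge (a point): Point of the lid near its free edge, midway along x, mid-thickness, 112 mm from the hinge; moves and turns with the lid. In its axes the lid's outer (top) face is 5 mm along +z and the free edge 4 mm along -y.
- lid_hinge (a point): Midpoint of the lid's hinge axis, which runs along the unit's x, 80 mm left (+y) of the well's axis and 138 mm above the worktop, level with the top face of the closed lid.
- leaf_left (a joint): Left of the two dark spring leaves (65 by 21 mm each) that close the well, rad: 0 shut and level, 1.57 hanging straight down; light spring, shuts by itself once nothing is in its way. The cartridge pushed down opens both leaves against up to about 12 N altogether.
- leaf_right (a joint): Angle of the right spring leaf, the same mirrored.
- cartridge: White filter cartridge, 93 long, 56 wide, 36 mm thick, 0.2 to 0.3 kg, lying on a wide face. Own x: from its stepped foot to its grip tab (up when it stands); y: width; z: thickness. Origin: on the face it lies on, 48 mm from the foot end; the middle axis is 18 mm along +z. In x: foot end -48 (50 by 26 mm), full section -32 to +26, tab +26 to +45 (10 mm in y, 20 mm in z). Stands stably.
- cartridge_foot (a point): Centre of the cartridge's foot end face; axes as the cartridge's.
- cartridge_grip (a point): Centre of the grip tab, 83.5 mm from the foot face, 9.5 mm below the tab's end and 9.5 mm above the shoulders.
- carton: Empty open cardboard carton, 66 by 112 mm, 44 mm high; origin at its underside. Bystander.
- pepper_mill: Wooden pepper mill, 58 mm across, 150 mm high; origin at its underside. Bystander.
- salt_shaker: Small salt shaker, 44 mm across, 90 mm high; origin at its underside. Bystander.
- low_jar: Low screw-lid glass jar, 73 mm across, 75 mm high; origin at its underside. Bystander.
- wide_jar: Screw-lid glass jar, 73 mm across, 90 mm high; origin at its underside. Bystander.
- spice_jar_a: Slim spice jar, 44 mm across, 116 mm high; origin at its underside. Bystander.
- spice_jar_b: Slim spice jar, 46 mm across, 106 mm high; origin at its underside. Bystander.

How it is judged:
By the outcome, as a careful person would: the job done as asked, in the order asked, and still so for the second after the job is handed in, with the robot touching nothing.
It also fails if it takes over 72 s, if anything falls off the work surface, if the arm or the gripper's body presses on something with over 40 N, if the wrist force passes 120 N, or if a joint passes its speed limit or range.

ROBOT

A 6-joint arm with a two-finger parallel gripper is mounted at the origin on a cart in front of the work surface, level with it; the furniture and walls round the work are solid. World frame = base frame: x ahead of the robot, y to its left, z up, the work surface at z = 0. Lengths are in mm, angles in rad, forces in N, time in s.
With the tool pointing down it reaches from about 350 to 875 mm from the base axis. Payload 4.2 kg.
Tool frame: the origin (TCP) lies midway between the tips of the shut fingers; the grasp point (between the pads) lies 19 mm behind it; z points along the fingers, y is the line along which they close (so a half turn about z gives the same grasp; the last joint's range is limited). The gripper opens to 85 mm and grips with 20 to 120 N. Pads are 22 mm wide; open, the fingers measure 114 mm over their backs; the gripper's body (76 mm by 85 mm) begins 54 mm behind the grasp point. The pads swing forward as they close: fully open they stand 13 mm farther back than shut.
Start: joints at [-0.892, 0.385, 0.008, 0, -1.194, -0.259], TCP at [254.749, -570.703, 231.312] pointing down, gripper open.
Joint ranges: [-3.14, 3.14], [-1.21, 2.06], [-1.07, 1.41], [-3.16, 2.05], [-2.99, -0.16], [-3.1, 3.1]. Speed limits (rad/s): [2.79, 2.79, 3.14, 3.14, 3.14, 3.14].

INTERFACE

Orientations are given as a unit quaternion [x, y, z, w].
In Python, from bench import read_state, get_image, job_done gives the robot as it stands.
- The arm moves only by the tool servo_tool, never from a script. Its arguments are lists of equal length, an entry for each row: "rotation": the turn, a rotation vector about the world's x, y, z scaled (see below), a list of three; "slide": the shift along the world's x, y, z scaled (see below), a list of three; "grip": the opening, from -1 (shut) to 1 (fully open). In form: {"rotation": [[rx, ry, rz], ...], "slide": [[tx, ty, tz], ...], "grip": [grip, ...]}. A call has 1 to 8 rows; each row is the pose to reach, as a shift and turn from the pose commanded when the call began, turning the shorter way round; what a row does not reach only later rows make up. The controller multiplies each number of a shift by 0.2 m and each number of a turn by 360 degrees. A row lasts 1/8 s, in which the tool goes at most 62.5 mm and 10.7 degrees, less where a joint would pass 70% of its speed; a pose out of reach is approached as far as the arm can. A call with a number of a shift or a turn outside -1 to 1 is refused whole. A call with a gripper value outside its range is refused whole. The fingers move at their own pace and stop on an object; the grip force is fixed at half the most. Time passes only in rows, so rows that repeat a pose let the fingers close. It gives the time, the measured TCP pose, the force, the opening and the grip force at its end, in the units of the state.
- read_state(): the state, without advancing time (a new reading comes with each control period).
- get_image(name): name is "side" or "top" or "wrist"; returns a dict with "image" (420x560x3 uint8, red, green, blue), "depth" (420x560 float32, mm along the optical axis (not along the pixel's ray), 0 where there is no reading), "camera_matrix" (3x3 intrinsics, pixels), "rvec" (rotation vector, rad) and "tvec" (3), from world to camera coordinates, as OpenCV has them; the wrist camera has in their place "hand_eye" (4x4, takes a point from camera to tool coordinates, whose origin is the TCP and whose axes are the flange's). Camera axes: x right, y down, z forward; pixel columns grow to the right and rows downward; lengths in mm; the calibration is good to about 2 mm. A picture is of the moment at which its call begins: read the wrist's pose just before it.
- job_done(): hands the job in; it is judged then, once.
The state is a dict: "clock": time; "joints": joint angles; "joint_vel": joint speeds; "joint_efforts": joint torques, N m; "position": TCP position; "ee_rot": TCP orientation; "contact_force": force on the tool from outside, world axes, zero at the start; "wrist_torque": the same for the moment, N m; "gripper_width": finger opening in mm; "grasp_force": force on a finger pad.
Only numpy, scipy, OpenCV 4.12 (cv2) and the standard library are available. Lean on these libraries where they do the work, as an engineer would, in place of code of your own. Each camera call takes 0.05 s, during which the arm holds its last target. There are 200 camera calls.

## Working session

There is one attempt and no reset: what is moved stays moved. The work goes in short steps, Python scripts to look and compute and a tool call to move; the robot and the scene stay as the last step left them, time stands still between calls to the robot, and variables do not carry over. Pictures are saved under pics/ and viewed, at most 10 in all, crops included, and the job is handed in when it is done.

Besides the shell and the picture viewer there is one more tool, called after "Emit:" as name(argument=value, ...) on one line, values as JSON. servo_tool: Moves the arm, as the interface text tells. Shifts and turns lie within -1 to 1; 1 stands for 0.2 m of shift or 360 degrees of turn. Its arguments: {"type":"object","properties":{"rotation":{"type":"array","items":{"type":"array","items":{"type":"number","minimum":-1,"maximum":1}}},"slide":{"type":"array","items":{"type":"array","items":{"type":"number","minimum":-1,"maximum":1}}},"grip":{"type":"array","items":{"type":"number"}}},"required":["rotation","slide","grip"]}

```bash
mkdir -p pics
cat > h.py <<'E'
import numpy as np,cv2
from bench import read_state,get_image,job_done
from scipy.spatial.transform import Rotation as R
def grab(n):
    s=read_state(); d=get_image(n)
    if 'rvec' in d and d['rvec'] is not None:
        r=R.from_rotvec(np.ravel(d['rvec'])).as_matrix(); M=r.T; c=-r.T@np.ravel(d['tvec'])
    else:
        H=np.array(d['hand_eye']); q=R.from_quat(s['ee_rot']).as_matrix()
        M=q@H[:3,:3]; c=q@H[:3,3]+np.array(s['position'])
    d['M']=M; d['c']=c; return d
def ray(d,u,v): return d['M']@np.linalg.inv(d['camera_matrix'])@np.array([u,v,1.])
def onz(d,u,v,z):
    r=ray(d,u,v); return d['c']+r*(z-d['c'][2])/r[2]
def cloud(d):
    h,w=d['depth'].shape; u,v=np.meshgrid(np.arange(w),np.arange(h))
    p=np.stack([u,v,np.ones_like(u)],-1)@np.linalg.inv(d['camera_matrix']).T*d['depth'][...,None]
    P=p@d['M'].T+d['c']; P[d['depth']==0]=np.nan; return P
def save(d,n): cv2.imwrite('pics/'+n,d['image'][...,::-1])
E
python3 - <<'E'
from h import *
s=read_state();print(s)
a=grab('top');b=grab('side')
np.savez('top.npz',**a);np.savez('side.npz',**b)
cv2.imwrite('pics/a.png',np.hstack([a['image'],b['image']])[...,::-1][:, :])
save(a,'top0.png');save(b,'side0.png')
print(a['c'],b['c'],a['M'],b['M'])
E
```

```text
{'clock': 0.0, 'joints': array([-8.92413066e-01,  3.85551463e-01,  6.59080855e-03, -4.85407527e-04,
       -1.19399531e+00, -2.58574741e-01]), 'joint_vel': array([-1.23721589e-05,  2.38739617e-04, -2.44270943e-04, -3.65525006e-04,
       -8.79911673e-04, -7.00678379e-05]), 'joint_efforts': array([ 5.54993640e-04, -3.92286837e+01,  1.88393050e+01,  4.18616027e+00,
       -4.77977112e-03, -9.92802342e-06]), 'position': array([ 254.49373545, -570.18559382,  230.21297347]), 'ee_rot': array([-2.08278554e-01,  9.78068928e-01,  1.06533222e-03, -2.86294995e-04]), 'contact_force': array([-0.29656004,  0.47686446,  0.06598919]), 'wrist_torque': array([-0.0195062 , -0.0089489 , -0.04009153]), 'grasp_force': 0.0, 'gripper_width': 85.5545171936747}
[ 222.97478385  -18.53408979 1476.51158025] [-756.92009825 -530.10541856  797.18214692] [[ 0.00967927 -0.98048625  0.19634925]
 [-0.99984174 -0.01242084 -0.01273613]
 [ 0.01492642 -0.1961949  -0.98045131]] [[ 0.37778339 -0.42271354  0.82376755]
 [-0.92572605 -0.15549891  0.34474827]
 [-0.0176348  -0.89282325 -0.45006185]]
```

View pics/top0.png

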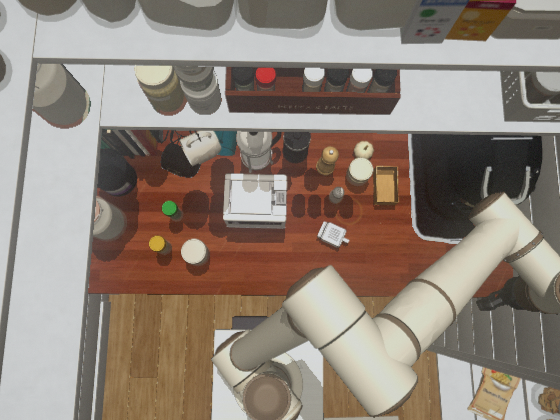

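View pics/side0.png

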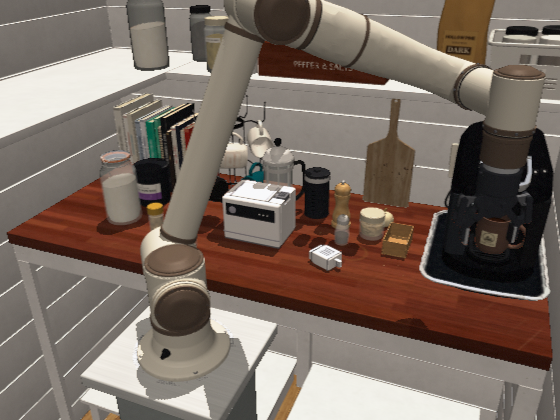

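Top view: the unit is at (255,200), the pad at (280,197), and the cartridge at (333,234) with its tab to the right (346,240). The shaker is at (337,194). Next I'll measure these.

Run:
```python
from h import *
a=dict(np.load('top.npz'));P=cloud(a)
def blob(m,roi,name):
    x0,y0,x1,y1=roi; k=np.zeros(m.shape,np.uint8); k[y0:y1,x0:x1]=m[y0:y1,x0:x1]
    n,l,st,c=cv2.connectedComponentsWithStats(k); i=1+np.argmax(st[1:,4]); k=(l==i)
    q=P[k]; r=cv2.minAreaRect(q[:,:2].astype(np.float32)); print(name,k.sum(),'rect',r,'z',np.nanmedian(q[:,2]),'mean',np.nanmean(q,0)); return k
z=P[...,2]
blob((z>120)&(z<160),(215,165,296,235),'unit')
k=blob((z>28)&(z<45),(312,215,360,255),'cart body')
blob((z>15)&(z<45),(312,215,360,255),'cart all')
blob((z>20),(325,182,348,206),'salt');blob((z>20),(370,160,402,210),'carton');blob((z>20),(346,155,374,190),'jar');blob((z>40),(315,140,342,178),'mill')
for p in [(272,190),(280,190),(280,198),(280,206),(255,180),(255,205),(255,218)]: print(p,P[p[1],p[0]])
cv2.imwrite('pics/crop.png',np.hstack([cv2.resize(a['image'][165:235,215:305],None,fx=5,fy=5),cv2.resize(a['image'][205:260,310:360],None,fx=6.36,fy=6.36,)[:350]])[...,::-1])
```

```text
unit 2921 rect ((519.9075927734375, 40.457847595214844), (175.9174346923828, 137.9457244873047), 89.06542205810547) z 137.06422216891178 mean [517.67216512  41.2400364  136.74674822]
cart body 442 rect ((431.653564453125, -194.42852783203125), (90.16793823242188, 56.760467529296875), 65.24109649658203) z 34.82143832462418 mean [ 433.48731951 -188.97220686   34.58861011]
cart all 490 rect ((431.460205078125, -194.76126098632812), (92.31180572509766, 57.26152038574219), 66.03186798095703) z 34.37952286263442 mean [ 432.85110243 -188.4585323    33.59559622]
salt 192 rect ((548.6047973632812, -199.093505859375), (35.87197494506836, 38.26115417480469), 3.7997801303863525) z 78.32049969318246 mean [ 545.9367847  -198.23133601   67.06930176]
carton 256 rect ((586.673095703125, -354.4382629394531), (67.85980224609375, 113.7718276977539), 89.06732940673828) z 36.33898147028424 mean [ 589.83648068 -355.46344511   34.92388262]
jar 600 rect ((637.4137573242188, -272.24481201171875), (71.77125549316406, 99.04779052734375), 82.7641372680664) z 72.67339896665442 mean [ 624.02637614 -269.69976492   65.30612981]
mill 365 rect ((651.1912231445312, -172.1103057861328), (50.47819900512695, 50.80202102661133), 0.486484557390213) z 127.05700861906666 mean [ 644.60075958 -170.02459951  107.41644145]
(272, 190) [546.10763664  -8.1203856  114.39203268]
(280, 190) [540.29536334 -30.80119744 140.14614953]
(280, 198) [516.26487705 -30.99643871 144.72149232]
(280, 206) [494.28809456 -31.27046458 140.70014186]
(255, 180) [569.15444675  40.15312505 136.96888479]
(255, 205) [497.41959251  38.76790973 134.97650733]
(255, 218) [459.7862281   37.8603398  138.62356979]
```

View pics/crop.png

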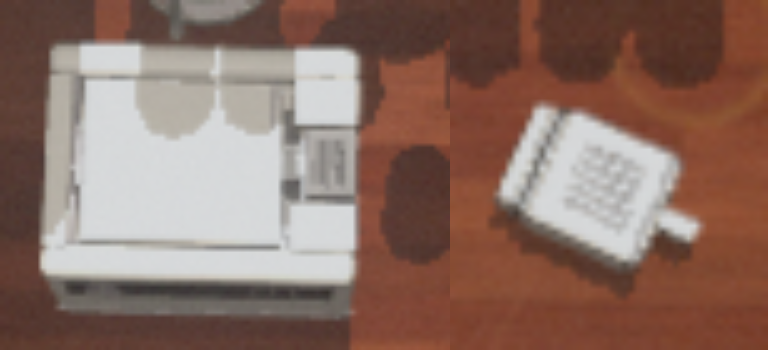

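Emit:
servo_tool(rotation=[[0, 0, 0.06], [0, 0, 0.06], [0, 0, 0.09], [0, 0, 0.12]], slide=[[0.1, 0.3, 0.05], [0.2, 0.6, 0.1], [0.35, 0.85, 0.1], [0.5, 1, 0.1]], grip=[-1, -1, -1, -1])

```text
clock: 0.6
position: [355.0, -368.4, 251.6]
ee_rot: [-0.555, 0.832, -0.0, 0.0]
contact_force: [0.0, 0.3, 0.1]
gripper_width: 12.1
grasp_force: 0.0
```

Emit:
servo_tool(rotation=[[0, 0, 0.03], [0, 0, 0.061], [0, 0, 0.061], [0, 0, 0.061]], slide=[[0.1, 0.25, 0], [0.2, 0.5, 0], [0.3, 0.8, 0], [0.4, 1, 0]], grip=[-1, -1, -1, -1])

```text
clock: 1.1
position: [434.7, -168.5, 251.2]
ee_rot: [-0.701, 0.713, 0.0, 0.0]
contact_force: [0.9, 0.2, -0.2]
gripper_width: 0.2
grasp_force: 0.0
```

Run:
```python
from h import *
d=grab('wrist');save(d,'w1.png');np.savez('w1.npz',**d);print(d['hand_eye'],read_state()['position'],read_state()['ee_rot'],read_state()['joints'])
```

```text
[[-4.25911416e-06 -9.52144403e-01 -3.05648550e-01  7.76955749e+01]
 [ 9.99999983e-01  5.16486153e-05 -1.74828423e-04 -1.90386942e-01]
 [ 1.82248229e-04 -3.05648546e-01  9.52144387e-01 -1.42787894e+02]
 [ 0.00000000e+00  0.00000000e+00  0.00000000e+00  1.00000000e+00]] [ 436.92494109 -165.93532218  251.23085329] [-7.02339468e-01  7.11841573e-01 -1.81654870e-04  9.01646177e-04] [-1.47038410e-02  9.67905006e-02 -3.27803396e-01 -1.13161332e-03
 -1.14467883e+00  1.73268369e-03]
```

View pics/w1.png

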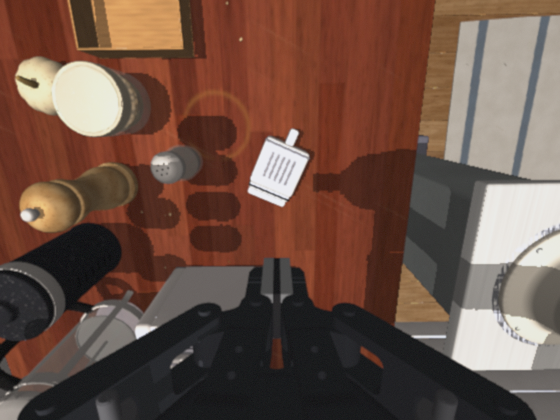

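Wrist view: the cartridge is at (279,170) with its tab at (293,136). The foot step is at the bottom left, and the shaker is at (165,165). I'll refine the cartridge pose from this view.

Run:
```python
from h import *
d=dict(np.load('w1.npz'));P=cloud(d);z=P[...,2]
k=np.zeros(z.shape,np.uint8);s=np.s_[115:225,230:325]
hsv=cv2.cvtColor(d['image'],cv2.COLOR_RGB2HSV)
k[s]=((hsv[...,1]<60)&(hsv[...,2]>110)&(z>30)&(z<45))[s]
b=cv2.morphologyEx(k,cv2.MORPH_OPEN,np.ones((15,15)))
n,l,st,c=cv2.connectedComponentsWithStats(b);i=1+np.argmax(st[1:,4])
ys,xs=np.where(l==i)
q=np.array([onz(d,u,v,36)[:2] for u,v in zip(xs,ys)],np.float32);print('body',cv2.minAreaRect(q))
k[s]=((hsv[...,1]<60)&(z>15))[s]
ys,xs=np.where(k);q=P[ys,xs][:,:2].astype(np.float32);print('all',cv2.minAreaRect(q),np.nanmedian(z[l==i]))
t=np.s_[125:147,284:303];print('tab',np.nanmean(P[t][k[t]>0],0))
```

```text
body ((430.7347717285156, -191.37110900878906), (60.181758880615234, 54.60172653198242), 89.05827331542969)
all ((430.4903869628906, -192.24984741210938), (92.65663146972656, 56.153358459472656), 66.22310638427734) 36.32073614911647
tab [ 416.19064171 -225.26177926   28.15241236]
```

Emit:
servo_tool(rotation=[[0, 0, 0], [0, 0, 0], [0, 0, 0], [0, 0, 0], [0, 0, 0]], slide=[[0.1, 0.2, 0], [0.2, 0.4, 0], [0.3, 0.6, -0.1], [0.42, 0.66, -0.3], [0.42, 0.66, -0.4]], grip=[-1, -1, -1, -1, -1])

```text
clock: 1.78
position: [518.8, -37.6, 168.6]
ee_rot: [-0.701, 0.713, 0.001, -0.001]
contact_force: [-0.7, 0.3, -0.1]
gripper_width: 0.0
grasp_force: 0.0
```

Emit:
servo_tool(rotation=[[0, 0, 0], [0, 0, 0], [0, 0, 0], [0, 0, 0], [0, -0.02, 0], [0, -0.04, 0]], slide=[[0, 0, -0.1], [0, 0, -0.14], [0, 0, -0.165], [0, 0, -0.165], [0, -0.05, 0.1], [0, -0.3, 0.5]], grip=[-1, -1, -1, -1, -1, -1])

```text
clock: 2.52
position: [520.0, -81.6, 245.9]
ee_rot: [-0.696, 0.707, -0.09, 0.091]
contact_force: [-0.3, -1.4, -0.4]
gripper_width: -0.3
grasp_force: 0.0
```

Run:
```python
from h import *
d=grab('side');P=cloud(d);z=P[...,2]
m=(z>150)&(z<275)&(P[...,1]>60)&(P[...,1]<180)&(P[...,0]>460)&(P[...,0]<585)
print(m.sum(),np.nanmean(P[m],0) if m.any() else '', read_state()['position'],read_state()['joints'])
save(d,'s1.png')
```

```text
62 [490.46029581  77.53055307 163.76603415] [520.41804227 -84.55040538 254.32023746] [ 0.17456532  0.06897898 -0.40433965  0.06458785 -0.83045688 -0.22855424]
```

```bash
cat >> h.py <<'E'
def rel(pos,y,z,s=None):
    s=s or read_state(); y=np.array(y,float);z=np.array(z,float);y/=np.linalg.norm(y);z/=np.linalg.norm(z)
    T=np.stack([np.cross(y,z),y,z],1)
    rv=(R.from_matrix(T)*R.from_quat(s['ee_rot']).inv()).as_rotvec()
    print('slide',np.round((np.array(pos)-s['position'])/200,3),'rot',np.round(rv/(2*np.pi),4),'deg',np.degrees(np.linalg.norm(rv)))
E
python3 - <<'E'
from h import *
rel((408,-243,110),(-.915,.403,0),(.231,.525,-.819))
E
```

```text
slide [-0.562 -0.792 -0.722] rot [ 0.1032  0.0205 -0.0478] deg 41.60033170936538
```

View pics/s1.png

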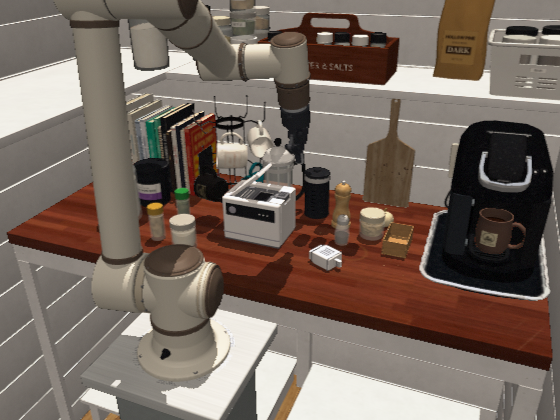

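The side view shows the lid swinging up at (262,178) and the cartridge untouched at (323,257). Next I go to the pregrasp.

Emit:
servo_tool(rotation=[[0.02, 0.004, -0.01], [0.04, 0.008, -0.02], [0.07, 0.013, -0.03], [0.1032, 0.0205, -0.0478], [0.1032, 0.0205, -0.0478], [0.1032, 0.0205, -0.0478]], slide=[[-0.1, -0.2, 0], [-0.25, -0.4, -0.1], [-0.4, -0.6, -0.3], [-0.562, -0.792, -0.5], [-0.562, -0.792, -0.722], [-0.562, -0.792, -0.722]], grip=[1, 1, 1, 1, 1, 1])

```text
clock: 3.32
position: [404.3, -241.0, 96.3]
ee_rot: [-0.52, 0.799, 0.176, 0.245]
contact_force: [-0.8, 0.6, 1.4]
gripper_width: 85.6
grasp_force: 0.0
```

Run:
```python
from h import *
rel((435.1,-181.9,7.5),(-.915,.403,0),(.231,.525,-.819)); print(read_state()['joints'])
d=grab('wrist');save(d,'w2.png');P=cloud(d);z=P[...,2]
m=(z>32)&(z<40)&(P[...,0]>380)&(P[...,0]<480)&(P[...,1]>-250)&(P[...,1]<-140)
print(m.sum(),cv2.minAreaRect(P[m][:,:2].astype(np.float32)))
```

```text
slide [ 0.154  0.295 -0.444] rot [-0.002  -0.0037 -0.001 ] deg 1.5532443760777532
[-0.6204266   0.43161426 -0.22486814 -0.65010963 -1.17429172  0.54210602]
3073 ((433.387451171875, -186.24893188476562), (70.79469299316406, 56.71434020996094), 65.43128204345703)
```

View pics/w2.png

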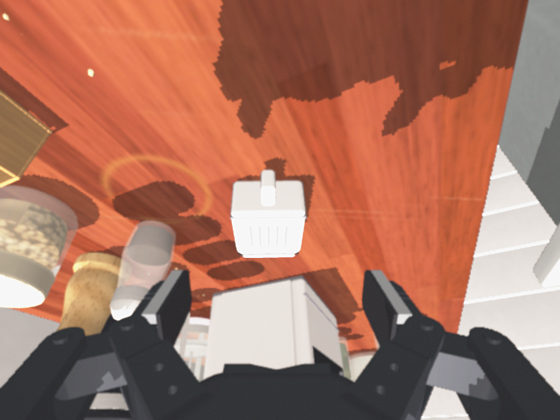

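The cartridge is centred between the fingers at column 268. Approach and grip.

Emit:
servo_tool(rotation=[[-0.002, -0.004, -0.001], [-0.002, -0.004, -0.001], [-0.002, -0.004, -0.001], [-0.002, -0.004, -0.001], [-0.002, -0.004, -0.001], [-0.002, -0.004, -0.001], [-0.002, -0.004, -0.001], [-0.002, -0.004, -0.001]], slide=[[0.05, 0.095, -0.14], [0.1, 0.19, -0.28], [0.135, 0.26, -0.39], [0.154, 0.295, -0.444], [0.154, 0.295, -0.444], [0.154, 0.295, -0.444], [0.154, 0.295, -0.444], [0.154, 0.295, -0.444]], grip=[1, 1, 1, 1, -1, -1, -1, -1])

```text
clock: 4.38
position: [437.9, -181.9, 13.0]
ee_rot: [-0.525, 0.796, 0.16, 0.255]
contact_force: [-0.8, -0.1, 6.8]
gripper_width: 54.9
grasp_force: 64.6
```

Emit:
servo_tool(rotation=[[0, 0, 0], [0, 0, 0], [0, 0, 0], [0, 0, 0]], slide=[[0, 0, 0], [0, 0, 0.1], [0, 0, 0.4], [0, 0, 0.5]], grip=[-1, -1, -1, -1])

```text
clock: 4.88
position: [438.4, -182.6, 115.4]
ee_rot: [-0.526, 0.796, 0.157, 0.255]
contact_force: [0.6, -0.8, -2.6]
gripper_width: 55.0
grasp_force: 64.4
```

Run:
```python
from h import *
s=read_state();print(s['position'],s['contact_force'],s['joints'],s['gripper_width'])
c=np.cos(np.radians(35));n=np.sin(np.radians(35))
# grasp pt height when standing 48-2=46 (+4 clr)
for t in (0,45,90):
    th=np.radians(t-35) # tool angle: z = -cos(th)... 
    z=np.array([0,-np.sin(th),-np.cos(th)]); print(t); rel((395,-235,150),(-1,0,0),z)
```

```text
[ 438.37986222 -182.56924067  115.36581279] [ 0.57692447 -0.83954006 -2.59358068] [-0.49377863  0.36146696 -0.26226296 -0.69407991 -1.10146547  0.46229174] 54.952142196277045
0
slide [-0.217 -0.262  0.173] rot [0.001  0.0027 0.0652] deg 23.50401490001673
45
slide [-0.217 -0.262  0.173] rot [-0.1222  0.0282  0.0607] deg 50.15561986851807
90
slide [-0.217 -0.262  0.173] rot [-0.2452  0.0532  0.049 ] deg 92.01916408120591
```

Emit:
servo_tool(rotation=[[-0.025, 0.006, 0.006], [-0.05, 0.011, 0.012], [-0.08, 0.018, 0.018], [-0.105, 0.023, 0.024], [-0.13, 0.029, 0.03], [-0.16, 0.035, 0.036], [-0.185, 0.04, 0.041], [-0.21, 0.046, 0.045]], slide=[[0, 0, 0.15], [-0.1, -0.1, 0.27], [-0.217, -0.262, 0.27], [-0.217, -0.262, 0.27], [-0.217, -0.262, 0.27], [-0.217, -0.262, 0.27], [-0.217, -0.262, 0.27], [-0.217, -0.262, 0.27]], grip=[-1, -1, -1, -1, -1, -1, -1, -1])

```text
clock: 5.88
position: [393.2, -233.2, 165.7]
ee_rot: [-0.641, 0.677, -0.26, -0.251]
contact_force: [-0.1, -0.8, -2.2]
gripper_width: 55.1
grasp_force: 64.2
```

Run:
```python
from h import *
print(read_state()['position'],read_state()['joints'])
th=np.radians(55);rel((395,-235,150),(-1,0,0),(0,-np.sin(th),-np.cos(th)))
```

```text
[ 393.20349179 -233.16012605  165.70751698] [ 0.11323475  0.16629495 -0.99881628  1.06981029 -0.86862073 -1.07698485]
slide [ 0.009 -0.009 -0.079] rot [-0.0349  0.0055  0.0061] deg 12.910441652081985
```

Emit:
servo_tool(rotation=[[0, 0, 0], [-0.0349, 0.0055, 0.0061], [-0.0349, 0.0055, 0.0061], [-0.0349, 0.0055, 0.0061], [-0.0349, 0.0055, 0.0061], [-0.0349, 0.0055, 0.0061]], slide=[[0.1, -0.2, 0], [0.15, -0.31, 0], [0.15, -0.31, -0.1], [0.15, -0.31, -0.2], [0.15, -0.31, -0.35], [0.15, -0.31, -0.35]], grip=[-1, -1, -1, -1, -1, -1])

```text
clock: 6.62
position: [422.6, -295.9, 93.7]
ee_rot: [-0.628, 0.629, -0.323, -0.327]
contact_force: [-0.2, -0.4, -2.8]
gripper_width: 55.2
grasp_force: 64.4
```

Run:
```python
from h import *
print(read_state()['position'],read_state()['joints'])
th=np.radians(55);rel((423,-294,90),(-1,0,0),(0,-np.sin(th),-np.cos(th)))
d=grab('side');P=cloud(d);z=P[...,2]
uv,_=cv2.projectPoints(np.array([[423,-280,90.]]),d['rvec'],d['tvec'],d['camera_matrix'],None);u,v=uv.ravel().astype(int);print(u,v)
c=d['image'][v-70:v+70,u-90:u+90];cv2.imwrite('pics/s2.png',cv2.resize(c,None,fx=4,fy=4)[...,::-1])
hsv=cv2.cvtColor(d['image'],cv2.COLOR_RGB2HSV)
m=(hsv[...,1]<50)&(hsv[...,2]>150)&(abs(P[...,0]-423)<60)&(abs(P[...,1]+285)<60)&(z>8)
print(m.sum(),np.nanpercentile(P[m],[2,50,98],axis=0).round(1))
```

```text
[ 422.6303061  -295.8695665    93.74407744] [-0.16104939  0.43043036 -1.06191059  1.66918774 -0.9441362  -1.46939873]
slide [ 0.002  0.009 -0.019] rot [-0.0009 -0.0007  0.0006] deg 0.4763733037192852
359 241
157 [[ 393.8 -310.    69.9]
 [ 410.5 -294.7  135.2]
 [ 449.7 -270.8  155.5]]
```

View pics/s2.png

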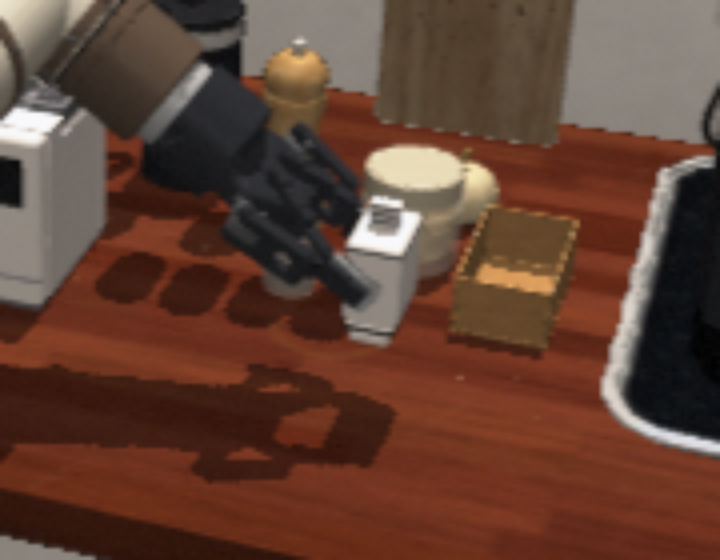

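The cartridge is held upright at crop (385,280), with its tab up and its foot down. j3 is near its limit, so I'll move farther out before lowering.

Emit:
servo_tool(rotation=[[0, 0, 0], [-0.001, -0.001, 0], [-0.001, -0.001, 0], [-0.001, -0.001, 0], [-0.001, -0.001, 0], [-0.001, -0.001, 0]], slide=[[0.1, -0.08, 0], [0.21, -0.17, 0], [0.21, -0.17, -0.1], [0.21, -0.17, -0.18], [0.21, -0.17, -0.22], [0.21, -0.17, -0.22]], grip=[-1, -1, -1, -1, -1, -1])

```text
clock: 7.42
position: [466.0, -329.7, 51.8]
ee_rot: [-0.625, 0.629, -0.329, -0.326]
contact_force: [-0.3, 0.2, -1.6]
gripper_width: 54.9
grasp_force: 64.4
```

Run:
```python
from h import *
s=read_state();print(s['position'],s['joints'],s['contact_force'])
th=np.radians(55);rel((465,-330,40),(-1,0,0),(0,-np.sin(th),-np.cos(th)))
d=grab('side');P=cloud(d);z=P[...,2]
p=s['position']
hsv=cv2.cvtColor(d['image'],cv2.COLOR_RGB2HSV)
m=(hsv[...,1]<50)&(hsv[...,2]>120)&(abs(P[...,0]-p[0])<45)&(abs(P[...,1]-p[1])<45)&(z>2)
print(m.sum(),np.nanpercentile(P[m],[1,50,99],axis=0).round(1))
```

```text
[ 465.98538944 -329.69759627   51.77485037] [-0.26148544  0.56382047 -0.97178189  1.80973258 -0.95340243 -1.53620289] [-0.28434012  0.1676406  -1.63194105]
slide [-0.005 -0.002 -0.059] rot [0.0004 0.0009 0.0004] deg 0.3867006215780336
349 [[ 431.3 -343.8   23. ]
 [ 441.4 -329.4   83.2]
 [ 493.7 -302.7  113.2]]
```

Emit:
servo_tool(rotation=[[0, 0, 0], [0, 0, 0], [0, 0, 0], [0, 0, 0]], slide=[[0, 0, -0.03], [0, 0, -0.06], [0, 0, -0.08], [0, 0, -0.08]], grip=[-1, -1, -1, -1])

```text
clock: 7.98
position: [465.6, -329.7, 34.6]
ee_rot: [-0.625, 0.629, -0.328, -0.326]
contact_force: [0.3, 0.1, -1.7]
gripper_width: 55.0
grasp_force: 64.4
```

Emit:
servo_tool(rotation=[[0, 0, 0], [0, 0, 0], [0, 0, 0]], slide=[[0, 0, -0.01], [0, 0, -0.02], [0, 0, -0.02]], grip=[-1, -1, -1])

```text
clock: 8.35
position: [466.0, -330.0, 33.7]
ee_rot: [-0.625, 0.627, -0.331, -0.327]
contact_force: [-3.2, 5.5, 9.9]
gripper_width: 54.7
grasp_force: 65.7
```

Contact with the worktop. Release and back off along the tool axis.

Emit:
servo_tool(rotation=[[0, 0, 0], [0, 0, 0], [0, 0, 0], [0, 0, 0], [0, 0, 0], [0, 0, 0], [0, 0, 0], [0, 0, 0]], slide=[[0, 0, 0.015], [0, 0, 0.015], [0, 0, 0.015], [0, 0, 0.015], [0, 0.08, 0.06], [0, 0.25, 0.18], [0, 0.5, 0.4], [0, 0.5, 0.6]], grip=[0.8, 0.8, 0.8, 0.8, 0.8, 0.8, 0.8, 0.8])

```text
clock: 9.35
position: [467.0, -226.2, 151.8]
ee_rot: [0.628, -0.626, 0.329, 0.325]
contact_force: [0.5, -0.6, -0.5]
gripper_width: 76.6
grasp_force: 0.0
```

Run:
```python
from h import *
s=read_state();print(s['position'],s['joints'])
d=grab('wrist');save(d,'w3.png');np.savez('w3.npz',**d)
t=grab('side');P=cloud(t);z=P[...,2]
hsv=cv2.cvtColor(t['image'],cv2.COLOR_RGB2HSV)
m=(hsv[...,1]<50)&(hsv[...,2]>120)&(abs(P[...,0]-466)<50)&(abs(P[...,1]+320)<50)&(z>2)
print(m.sum(),np.nanpercentile(P[m],[1,50,99],axis=0).round(1))
k=m&(z>78)&(z<=96);print('tab',k.sum(),np.nanmean(P[k],0))
# tool-down target over the cartridge, tool y -x
rel((466,-315,190),(-1,0.016,0),(0,0,-1))
```

```text
[ 466.99938069 -226.24550039  151.75072102] [ 0.14378156  0.3681919  -0.93045451  1.2586125  -1.02225533 -1.25799927]
401 [[ 433.8 -344.2    5.6]
 [ 441.  -327.9   58.5]
 [ 487.2 -309.7   95.4]]
tab 39 [ 461.02662938 -328.04290214   87.42527699]
slide [-0.011 -0.437  0.177] rot [ 0.153   0.0008 -0.0015] deg 55.07868013814212
```

Emit:
servo_tool(rotation=[[0.025, 0, 0], [0.05, 0, 0], [0.08, 0, 0], [0.105, 0, 0], [0.13, 0.001, -0.001], [0.153, 0.001, -0.001], [0.153, 0.001, -0.001], [0.153, 0.001, -0.001]], slide=[[0, 0, 0.1], [0, 0, 0.25], [0, -0.1, 0.25], [0, -0.2, 0.25], [0, -0.3, 0.25], [0, -0.4, 0.25], [0, -0.48, 0.25], [0, -0.48, 0.25]], grip=[0, 0, 0, 0, 0, 0, 0, 0])

```text
clock: 10.45
position: [464.4, -326.9, 199.7]
ee_rot: [-0.703, 0.711, 0.004, -0.004]
contact_force: [0.3, 0.2, -0.1]
gripper_width: 42.7
grasp_force: 0.0
```

Run:
```python
from h import *
s=read_state();print(s['position'],s['joints'],s['gripper_width'])
d=grab('wrist');save(d,'w4.png');P=cloud(d);z=P[...,2]
b=(abs(P[...,0]-466)<50)&(abs(P[...,1]+325)<50)
m=b&(z>70)&(z<81)
print('shoulder',m.sum(),cv2.minAreaRect(P[m][:,:2].astype(np.float32)),np.nanmedian(z[m]))
k=b&(z>87)&(z<99);
print('tab',k.sum(),cv2.minAreaRect(P[k][:,:2].astype(np.float32)),np.nanmedian(z[k]))
```

```text
[ 464.40187158 -326.89463578  199.68345124] [-0.32587389  0.3171444  -0.17851613  0.0046349  -1.085034    0.31228319] 42.70810214105617
shoulder 1862 ((466.55072021484375, -324.36767578125), (35.88770294189453, 56.81436538696289), 89.16038513183594) 74.02144593983752
tab 259 ((466.8419189453125, -324.6396179199219), (19.29279136657715, 9.911375045776367), 88.81752014160156) 92.79127682064293
```

View pics/w4.png

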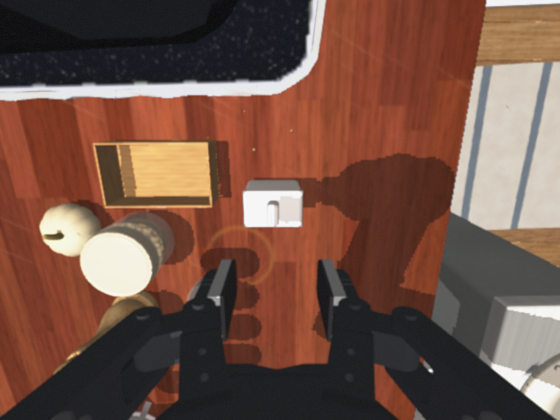

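The cartridge stands free at (272,205). Its tab is at (466.7, -324.5) and it is aligned with the unit. Next I grip the tab from above.

Emit:
servo_tool(rotation=[[0, 0, 0], [0, 0, 0], [0, 0, 0], [0, 0, 0], [0, 0, 0], [0, 0, 0], [0, 0, 0], [0, 0, 0]], slide=[[0.012, 0.012, -0.2], [0.012, 0.012, -0.4], [0.012, 0.012, -0.55], [0.012, 0.012, -0.61], [0.012, 0.012, -0.61], [0.012, 0.012, -0.61], [0.012, 0.012, -0.61], [0.012, 0.012, -0.61]], grip=[0, 0, 0, 0, 0, -1, -1, -1])

```text
clock: 11.5
position: [468.2, -323.6, 80.5]
ee_rot: [-0.704, 0.71, 0.002, -0.003]
contact_force: [-1.7, 0.6, 5.1]
gripper_width: 8.4
grasp_force: 62.2
```

Emit:
servo_tool(rotation=[[0, 0, 0], [0, 0, 0], [0, 0, 0], [0, 0, 0], [0, 0, 0]], slide=[[0, 0, 0], [0, 0, 0.1], [0, 0, 0.4], [0, 0, 0.7], [0, 0, 1]], grip=[-1, -1, -1, -1, -1])

```text
clock: 12.12
position: [467.8, -322.9, 280.5]
ee_rot: [-0.704, 0.71, 0.003, -0.002]
contact_force: [1.0, -0.0, -2.6]
gripper_width: 8.0
grasp_force: 61.2
```

Run:
```python
from h import *
d=grab('top');np.savez('top2.npz',**d);P=cloud(d);z=P[...,2]
c=d['image'][150:240,205:305];t=cv2.resize(c,None,fx=5,fy=5,interpolation=cv2.INTER_CUBIC)
s=grab('side');c2=cv2.resize(s['image'][150:250,215:305],None,fx=3.3,fy=4.5)
cv2.imwrite('pics/t2.png',np.hstack([t,c2[:450]])[...,::-1])
m=(z>145)&(abs(P[...,0]-520)<70)&(P[...,1]>60)&(P[...,1]<190)
print('lid',m.sum(),np.nanpercentile(P[m],[2,50,98],axis=0))
```

```text
lid 540 [[474.2665638  101.96389798 147.66826574]
 [517.82033078 114.78208491 220.45285422]
 [565.3819384  129.662928   256.06747257]]
```

View pics/t2.png

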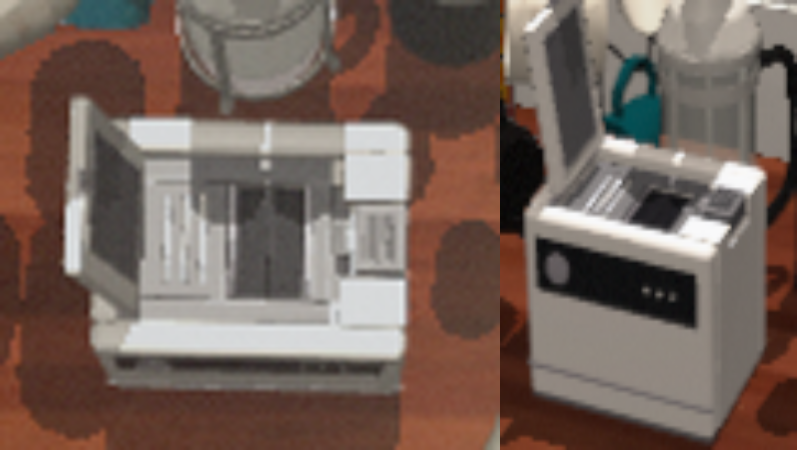

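Lid open; the dark well is at crop cols 230–305, rows 185–298, with its seam at col 267.

Run:
```python
from h import *
d=dict(np.load('top2.npz'))
for u,v in [(251,187),(266,209.7),(258.4,187),(258.4,209.6),(258.4,198.3)]: print(u,v,onz(d,u,v,124).round(1))
g=cv2.cvtColor(d['image'],cv2.COLOR_RGB2GRAY)
print(g[200,246:272]); print(g[182:216,255])
a=dict(np.load('top.npz'));P=cloud(a);z=P[...,2]
m=(z>139.5)&(z<150)&(P[...,0]>460)&(P[...,0]<580)&(P[...,1]>-60)&(P[...,1]<0)
print('pad',m.sum(),cv2.minAreaRect(P[m][:,:2].astype(np.float32)))
rel((520,-100,290),(-1,.016,0),(0,0,-1))
```

```text
251 187 [551.8  51.7 124. ]
266 209.7 [486.5   8.  124. ]
258.4 187 [552.1  30.6 124. ]
258.4 209.6 [486.5  29.4 124. ]
258.4 198.3 [519.2  30.  124. ]
[180 173 174 173 103 161 103  80  81  79  78  78  82  90  82  82  81  82
  85  88 195 188 175 173 183 154]
[ 99 100 100 100  91  71  55  56  60  59  58  61  81  81  84  83  80  79
  79  76  79  82  78  79  84  80  83 113 184 174 173 171 180 216]
pad 202 ((520.598876953125, -23.188051223754883), (46.58916473388672, 115.53091430664062), 88.78746795654297)
slide [0.244 1.126 0.013] rot [ 0.0013  0.0012 -0.0013] deg 0.7823517926682927
```

Emit:
servo_tool(rotation=[[0, 0, 0], [0, 0, 0], [0, 0, 0], [0, 0, 0], [0, 0, 0], [0, 0, 0]], slide=[[0, 0.2, 0.05], [0.1, 0.45, 0.05], [0.2, 0.7, 0.05], [0.25, 0.9, 0.05], [0.25, 1, 0.05], [0.25, 1, 0.05]], grip=[-1, -1, -1, -1, -1, -1])

```text
clock: 12.98
position: [517.9, -121.8, 288.1]
ee_rot: [-0.705, 0.709, 0.003, -0.003]
contact_force: [-0.9, 0.1, -3.1]
gripper_width: 8.1
grasp_force: 61.2
```

Run:
```python
from h import *
s=read_state();print(s['position'],s['gripper_width'])
d=grab('wrist');save(d,'w5.png');np.savez('w5.npz',**d)
```

```text
[ 517.90405977 -121.78719132  288.12486233] 8.147881925736804
```

View pics/w5.png

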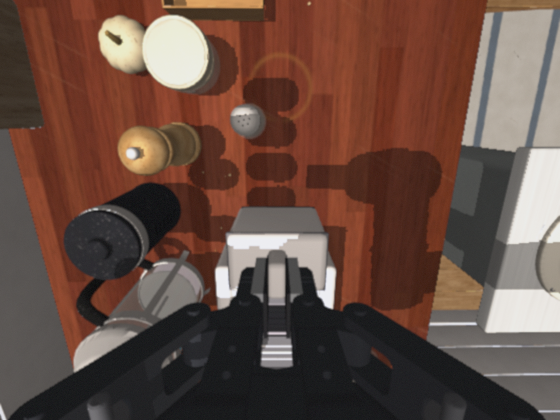

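The view shows only the unit's right side at (275,240); the hand hides the well. Next I hover over the well and compare cartridge and unit within the side camera.

Emit:
servo_tool(rotation=[[0.0013, 0.0012, -0.0013], [0.0013, 0.0012, -0.0013], [0.0013, 0.0012, -0.0013], [0.0013, 0.0012, -0.0013], [0.0013, 0.0012, -0.0013], [0.0013, 0.0012, -0.0013]], slide=[[0, 0.2, 0], [0, 0.45, 0], [0, 0.65, 0], [0.008, 0.76, -0.1], [0.008, 0.76, -0.2], [0.008, 0.76, -0.2]], grip=[-1, -1, -1, -1, -1, -1])

```text
clock: 13.78
position: [518.7, 27.9, 247.2]
ee_rot: [-0.701, 0.713, 0.009, -0.004]
contact_force: [0.2, -0.4, -2.0]
gripper_width: 8.0
grasp_force: 61.1
```

Run:
```python
from h import *
s=read_state();print(s['position'],s['gripper_width'],s['contact_force'],R.from_quat(s['ee_rot']).as_matrix()[:,2])
for n in ('side','top'):
    d=grab(n);np.savez(n+'3.npz',**d);P=cloud(d);z=P[...,2]
    hsv=cv2.cvtColor(d['image'],cv2.COLOR_RGB2HSV);w=(hsv[...,1]<50)&(hsv[...,2]>110)
    m=w&(z>178)&(z<226)&(abs(P[...,0]-520)<45)&(abs(P[...,1]-30)<45)
    if m.sum()>20: print(n,m.sum(),np.nanpercentile(P[m],[1,5,50,95,99],axis=0).round(1))
    # unit faces
    f=w&(z>20)&(z<120)&(P[...,0]<470)&(P[...,0]>440)&(P[...,1]>-60)&(P[...,1]<140)
    if f.sum()>20: print('front',f.sum(),np.nanpercentile(P[f],[1,5,50,95,99],axis=0).round(1))
    f=w&(z>20)&(z<120)&(P[...,0]<580)&(P[...,0]>470)&(P[...,1]>-60)&(P[...,1]<-35)
    if f.sum()>20: print('right',f.sum(),np.nanpercentile(P[f],[1,50,99],axis=0).round(1))
d=dict(np.load('side3.npz'));P=cloud(d)
uv,_=cv2.projectPoints(np.array([[491.,30,205.]]),d['rvec'],d['tvec'],d['camera_matrix'],None);u,v=uv.ravel().astype(int);print(u,v)
for dv in (-6,-2,2,6):
  print([tuple(P[v+dv,u+k].round(0).astype(int)) if np.isfinite(P[v+dv,u+k]).all() else None for k in range(-24,36,4)])
```

```text
[518.66561776  27.90920298 247.21124285] 8.026058014300123 [ 0.24844927 -0.42098057 -2.0236849 ] [-0.01930456  0.00685916 -0.99979012]
side 238 [[483.5   4.9 182.7]
 [486.5   5.4 186.5]
 [491.9  14.3 206.1]
 [528.   38.2 224.1]
 [539.3  40.7 225.7]]
front 1197 [[445.1 -48.3  21. ]
 [447.1 -46.2  23.5]
 [451.8  28.3  56.7]
 [457.3 119.2 100.3]
 [467.6 124.9 116.1]]
right 410 [[470.9 -50.4  20.8]
 [518.5 -47.6  71.4]
 [575.8 -44.6 118.7]]
front 54 [[451.3 -37.   22.2]
 [451.5 -22.   23.9]
 [453.1  96.4  33.9]
 [454.4 123.6  78. ]
 [454.7 125.5  99.8]]
257 174
[(np.int64(504), np.int64(113), np.int64(208)), (np.int64(521), np.int64(109), np.int64(202)), (np.int64(543), np.int64(107), np.int64(193)), (np.int64(891), np.int64(261), np.int64(34)), (np.int64(893), np.int64(246), np.int64(35)), (np.int64(691), np.int64(136), np.int64(131)), (np.int64(489), np.int64(31), np.int64(225)), (np.int64(494), np.int64(21), np.int64(225)), (np.int64(494), np.int64(9), np.int64(227)), (np.int64(516), np.int64(7), np.int64(218)), (np.int64(634), np.int64(43), np.int64(167)), (np.int64(637), np.int64(31
[... 1533 characters left out ...]
(137))]
[(np.int64(487), np.int64(106), np.int64(179)), (np.int64(508), np.int64(104), np.int64(170)), (np.int64(534), np.int64(104), np.int64(159)), (np.int64(558), np.int64(103), np.int64(149)), (np.int64(588), np.int64(104), np.int64(136)), (np.int64(751), np.int64(166), np.int64(59)), (np.int64(492), np.int64(34), np.int64(187)), (np.int64(488), np.int64(20), np.int64(191)), (np.int64(490), np.int64(9), np.int64(192)), (np.int64(512), np.int64(6), np.int64(183)), (np.int64(632), np.int64(43), np.int64(127)), (np.int64(633), np.int64(30), np.int64(129)), (np.int64(641), np.int64(20), np.int64(127)), (np.int64(652), np.int64(11), np.int64(124)), (np.int64(657), np.int64(0), np.int64(124))]
```

Emit:
servo_tool(rotation=[[0, 0, 0], [0, 0, 0], [0, 0, 0]], slide=[[0.005, 0.03, 0], [0.005, 0.03, 0], [0.005, 0.03, -0.03]], grip=[-1, -1, -1])

```text
clock: 14.25
position: [521.2, 34.9, 243.7]
ee_rot: [-0.701, 0.713, 0.008, -0.002]
contact_force: [0.6, -0.7, -2.6]
gripper_width: 8.3
grasp_force: 61.2
```

Run:
```python
from h import *
s=read_state();print(s['position'],s['contact_force'],R.from_quat(s['ee_rot']).as_matrix().round(4).tolist())
d=grab('side');np.savez('side4.npz',**d);P=cloud(d);z=P[...,2]
s=read_state();print(R.from_quat(s['ee_rot']).as_matrix()[:,2],s['position'])
g=cv2.cvtColor(d['image'],cv2.COLOR_RGB2GRAY)
for zz in (195,205,215):
  uv,_=cv2.projectPoints(np.array([[491.,34,zz]]),d['rvec'],d['tvec'],d['camera_matrix'],None);u,v=uv.ravel().round().astype(int)
  # gray-based faces: ray to plane x=491.5
  def onx(u,x=491.5):
    r=ray(d,u,v);t=(x-d['c'][0])/r[0];return (d['c']+r*t)[1].round(1)
  print(zz,u,v,[(int(g[v,k]),onx(k)) for k in range(u-10,u+16)])
# unit front face: right edge at z=60, left too, plane x=451.8
uv,_=cv2.projectPoints(np.array([[452.,-47,60],[452,128,60]]),d['rvec'],d['tvec'],d['camera_matrix'],None)
for u,v in uv.reshape(-1,2).round().astype(int):
  def onx(u,x=451.8):
    r=ray(d,u,v);t=(x-d['c'][0])/r[0];return (d['c']+r*t)[1].round(1)
  print([(int(g[v,k]),onx(k)) for k in range(u-7,u+8)])
```

```text
[521.21598791  34.87839079 243.71637196] [ 0.58043932 -0.67105382 -2.55330477] [[-0.0164, -0.9998, -0.013], [-0.9998, 0.0163, 0.0085], [-0.0083, 0.0131, -0.9999]]
[-0.01582728  0.00822014 -0.99984095] [520.35210734  34.77397223 242.25440646]
195 257 178 [(26, np.float64(64.3)), (25, np.float64(61.2)), (26, np.float64(58.1)), (30, np.float64(55.0)), (34, np.float64(51.9)), (99, np.float64(48.8)), (138, np.float64(45.7)), (139, np.float64(42.6)), (139, np.float64(39.5)), (140, np.float64(36.4)), (138, np.float64(33.4)), (139, np.float64(30.3)), (139, np.float64(27.3)), (139, np.float64(24.2)), (139, np.float64(21.2)), (139, np.float64(18.1)), (127, np.float64(15.1)), (109, np.float64(12.0)), (108, np.float64(9.0)), (108, np.float64(6.0)), (113, np.float64(3.0)), (100, np.float64(-0.0)), (59, np.float64(-3.0)), (74, np.float64(-6.0)), (94, np.float64(-9.0)), (94, np.float64(-12.0))]
205 257 174 [(129, np.float64(63.8)), (108, np.float64(60.7)), (55, np.float64(57.6)), (28, np.float64(54.5)), (31, np.float64(51.4)), (98, np.float64(48.3)), (140, np.float64(45.2)), (140, np.float64(42.2))
[... 1176 characters left out ...]
.6)), (138, np.float64(-34.6)), (137, np.float64(-37.7)), (137, np.float64(-40.7)), (133, np.float64(-43.7)), (122, np.float64(-46.7)), (119, np.float64(-49.7)), (120, np.float64(-52.7)), (108, np.float64(-55.7)), (108, np.float64(-58.7)), (109, np.float64(-61.7)), (109, np.float64(-64.7)), (108, np.float64(-67.7))]
[(32, np.float64(151.5)), (32, np.float64(148.2)), (30, np.float64(144.8)), (33, np.float64(141.5)), (45, np.float64(138.2)), (59, np.float64(134.9)), (49, np.float64(131.6)), (68, np.float64(128.3)), (117, np.float64(125.0)), (139, np.float64(121.7)), (139, np.float64(118.4)), (138, np.float64(115.2)), (138, np.float64(111.9)), (139, np.float64(108.7)), (139, np.float64(105.4))]
```

Emit:
servo_tool(rotation=[[-0.0013, -0.0013, 0], [-0.0013, -0.0013, 0], [-0.0013, -0.0013, 0], [-0.0013, -0.0013, 0], [-0.0013, -0.0013, 0], [-0.0013, -0.0013, 0]], slide=[[-0.01, -0.003, 0], [-0.01, -0.003, -0.08], [-0.01, -0.003, -0.16], [-0.01, -0.003, -0.22], [-0.01, -0.003, -0.28], [-0.01, -0.003, -0.28]], grip=[-1, -1, -1, -1, -1, -1])

```text
clock: 15.05
position: [520.3, 34.3, 188.8]
ee_rot: [-0.702, 0.712, 0.001, -0.001]
contact_force: [-0.2, -0.4, 3.5]
gripper_width: 8.1
grasp_force: 61.9
```

Emit:
servo_tool(rotation=[[0, 0, 0], [0, 0, 0], [0, 0, 0], [0, 0, 0], [0, 0, 0]], slide=[[0, 0, -0.05], [0, 0, -0.1], [0, 0, -0.15], [0, 0, -0.2], [0, 0, -0.2]], grip=[-1, -1, -1, -1, -1])

```text
clock: 15.68
position: [519.7, 34.5, 146.8]
ee_rot: [-0.701, 0.713, 0.002, -0.002]
contact_force: [3.7, -0.4, -2.1]
gripper_width: 8.2
grasp_force: 61.2
```

Emit:
servo_tool(rotation=[[0, 0, 0], [0, 0, 0], [0, 0, 0], [0, 0, 0], [0, 0, 0]], slide=[[0, 0, -0.04], [0, 0, -0.09], [0, 0, -0.14], [0, 0, -0.19], [0, 0, -0.19]], grip=[-1, -1, -1, -1, -1])

```text
clock: 16.3
position: [517.9, 34.1, 107.0]
ee_rot: [-0.701, 0.713, 0.003, -0.003]
contact_force: [4.2, -0.5, -7.4]
gripper_width: 8.2
grasp_force: 60.5
```

Emit:
servo_tool(rotation=[[0, 0, 0], [0, 0, 0], [0, 0, 0], [0, 0, 0]], slide=[[0, 0, -0.03], [0, 0, -0.06], [0, 0, -0.08], [0, 0, -0.08]], grip=[-1, -1, -1, -1])

```text
clock: 16.8
position: [518.7, 34.3, 92.7]
ee_rot: [-0.701, 0.713, 0.002, -0.002]
contact_force: [2.3, -0.6, -1.4]
gripper_width: 8.3
grasp_force: 63.9
```

Emit:
servo_tool(rotation=[[0, 0, 0], [0, 0, 0], [0, 0, 0], [0, 0, 0]], slide=[[0, 0, -0.015], [0, 0, -0.03], [0, 0, -0.045], [0, 0, -0.045]], grip=[-1, -1, -1, -1])

```text
clock: 17.3
position: [518.8, 34.0, 86.4]
ee_rot: [-0.702, 0.713, 0.002, -0.003]
contact_force: [-5.0, -0.6, 17.1]
gripper_width: 7.9
grasp_force: 67.9
```

Seated at the predicted height, with 17 N of contact. Open slightly and withdraw.

Emit:
servo_tool(rotation=[[0, 0, 0], [0, 0, 0], [0, 0, 0], [0, 0, 0], [0, 0, 0], [0, 0, 0], [0, 0, 0], [0, 0, 0]], slide=[[0, 0, 0.01], [0, 0, 0.01], [0, 0, 0.01], [0, 0, 0.05], [0, 0, 0.15], [0, 0, 0.3], [0, 0, 0.55], [0, 0, 0.8]], grip=[-0.48, -0.48, -0.48, -0.48, -0.48, -0.48, -0.48, -0.48])

```text
clock: 18.3
position: [518.5, 33.9, 245.6]
ee_rot: [-0.701, 0.713, 0.002, -0.003]
contact_force: [1.1, 0.3, -0.7]
gripper_width: 22.3
grasp_force: 0.0
```

Emit:
servo_tool(rotation=[[0, 0, 0], [0, 0, 0], [0, 0, 0], [0, 0, 0], [0, 0, 0]], slide=[[0, -0.1, 0.2], [0, -0.3, 0.4], [0, -0.4, 0.6], [0, -0.5, 0.6], [0, -0.5, 0.6]], grip=[-1, -1, -1, -1, -1])

```text
clock: 18.92
position: [518.5, -66.8, 364.4]
ee_rot: [-0.7, 0.714, 0.002, -0.002]
contact_force: [-0.3, 0.7, 0.0]
gripper_width: 0.1
grasp_force: 0.0
```

Run:
```python
from h import *
s=read_state();print(s['position'],s['contact_force'],s['joints'],s['gripper_width'])
d=grab('top');save(d,'t5.png');P=cloud(d);z=P[...,2]
g=cv2.cvtColor(d['image'],cv2.COLOR_RGB2GRAY)
print(g[184:214:3,246:272:2]);print(z[184:214:3,246:272:2].round(0))
d=grab('wrist');save(d,'w6.png');P=cloud(d)
m=(abs(P[...,0]-520)<28)&(abs(P[...,1]-30)<18);print('well z',m.sum(),np.nanpercentile(P[m][:,2],[5,25,50,75,95]) if m.any() else '')
```

```text
[518.54990158 -66.7869645  364.40111196] [-0.31228273  0.74151665  0.00325903] [ 1.81851191e-01  1.45515813e-01  9.35487748e-03 -1.13206733e-03
 -1.44089237e+00 -2.00318619e-01] 0.067415369476559
[[108 104 107 107 106 105 106 105 105 106 105 104 100]
 [104 106  98  92  83  82  94  81  92  90 120 110 105]
 [120 106  94  87  70  69  94  69  65  64 130 104 101]
 [125 107 101  87  71  89  93  90  72  65 133 116 172]
 [147 172 129 123  88  89 106  88  87  84 200 171 182]
 [135 173 111 108  87  87 100  89  86  86 196 176 182]
 [121 173 115 103  90  87  72  87  84  83 192 172 180]
 [133 169 144  98  90  88  92  87  84  88 188 175 179]
 [140 165 142  94  95  87  90  89  87  84 149 173 184]
 [143 127 172 173 174 173 171 173 174 174 174 173 180]]
[[128. 124. 128. 126. 126. 128. 121. 125. 122. 125. 129. 129. 124.]
 [126. 125. 126. 120. 116. 117. 115. 113. 115. 124. 113. 121. 127.]
 [124. 124. 122. 123. 121. 122. 118. 126. 122. 121. 125. 129. 124.]
 [126. 125. 120. 121. 121. 117. 117. 118. 123. 125. 123. 125. 127.]
 [128. 122. 127. 117. 118. 122. 123. 120. 119. 122. 121. 123. 126.]
 [126. 123. 118. 116. 122. 120. 121. 120. 124. 118. 121. 128. 121.]
 [684. 122. 118. 121. 121. 118. 118. 119. 114. 118. 126. 121. 126.]
 [688. 119. 120. 122. 116. 124. 127. 124. 116. 120. 126. 121. 125.]
 [690. 121. 119. 119. 120. 124.  78. 117. 121. 122. 121. 128. 129.]
 [696. 680. 124. 124. 122. 126. 124. 128. 124. 123. 130. 128. 124.]]
well z 833 [121.0588435  121.87591178 122.40300367 122.99844807 123.7256604 ]
```

The leaves are shut at z≈122. Next I move over to the lid's left side.

Emit:
servo_tool(rotation=[[0, 0, 0], [0, 0, 0], [0, 0, 0], [0, 0, 0], [0, 0, 0]], slide=[[0, 0.2, 0], [0, 0.45, 0], [0, 0.7, 0], [0, 1, 0], [0, 1, 0]], grip=[-1, -1, -1, -1, -1])

```text
clock: 19.65
position: [518.2, 138.2, 362.8]
ee_rot: [-0.703, 0.711, 0.003, -0.003]
contact_force: [0.4, -1.2, -0.3]
gripper_width: 0.4
grasp_force: 0.0
```

Emit:
servo_tool(rotation=[[0, 0, 0], [0, 0, 0], [0, 0, 0], [0, 0, 0], [0, 0, 0]], slide=[[0, 0.2, 0], [0, 0.2, -0.1], [0, 0.2, -0.3], [0, 0.2, -0.55], [0, 0.2, -0.66]], grip=[-1, -1, -1, -1, -1])

```text
clock: 20.27
position: [516.9, 173.0, 228.7]
ee_rot: [-0.701, 0.713, 0.003, -0.005]
contact_force: [-1.2, 0.5, 0.6]
gripper_width: -0.2
grasp_force: 0.0
```

Emit:
servo_tool(rotation=[[0, 0, 0], [0, 0, 0], [0, 0, 0], [0, 0, 0]], slide=[[0, -0.05, 0], [0, -0.11, 0], [0, -0.17, 0], [0, -0.24, 0]], grip=[-1, -1, -1, -1])

```text
clock: 20.78
position: [519.4, 125.6, 233.5]
ee_rot: [-0.701, 0.713, 0.002, -0.001]
contact_force: [-0.3, 1.4, 1.1]
gripper_width: -0.2
grasp_force: 0.6
```

Emit:
servo_tool(rotation=[[0, 0, 0], [0, 0, 0], [0, 0, 0], [0, 0, 0], [0, 0, 0], [0, 0, 0], [0, 0, 0], [0, 0, 0]], slide=[[0, -0.08, 0], [0, -0.15, 0], [0, -0.21, -0.02], [0, -0.27, -0.05], [0, -0.33, -0.09], [0, -0.38, -0.13], [0, -0.43, -0.18], [0, -0.46, -0.22]], grip=[-1, -1, -1, -1, -1, -1, -1, -1])

```text
clock: 21.78
position: [518.8, 33.6, 187.3]
ee_rot: [-0.701, 0.713, 0.002, -0.003]
contact_force: [-0.7, 1.6, 0.9]
gripper_width: 0.1
grasp_force: 0.7
```

Run:
```python
from h import *
s=read_state();print(s['position'],s['contact_force'])
d=grab('side');P=cloud(d);z=P[...,2]
hsv=cv2.cvtColor(d['image'],cv2.COLOR_RGB2HSV)
m=(abs(P[...,0]-479)<9)&(z>143)&(P[...,1]>-20)&(P[...,1]<140)&(hsv[...,1]<60)&(hsv[...,2]>90)
q=P[m];print(m.sum());o=np.argsort(q[:,1]);print(q[o][::max(1,len(o)//12)].round(0).tolist())
```

```text
[518.84443885  33.60758453 187.34585988] [-0.74770226  1.61655568  0.91628254]
1026
[[484.0, -1.0, 470.0], [484.0, 9.0, 492.0], [478.0, 15.0, 493.0], [479.0, 20.0, 454.0], [475.0, 25.0, 485.0], [479.0, 31.0, 448.0], [480.0, 37.0, 533.0], [472.0, 43.0, 495.0], [473.0, 49.0, 487.0], [486.0, 56.0, 526.0], [475.0, 68.0, 513.0], [477.0, 84.0, 149.0], [482.0, 127.0, 445.0]]
```

Emit:
servo_tool(rotation=[[0, 0, 0], [0, 0, 0], [0, 0, 0], [0, 0, 0], [0, 0, 0], [0, 0, 0]], slide=[[0, -0.035, -0.05], [0, -0.065, -0.11], [0, -0.085, -0.16], [0, -0.105, -0.2], [0, -0.125, -0.235], [0, -0.125, -0.245]], grip=[-1, -1, -1, -1, -1, -1])

```text
clock: 22.58
position: [518.9, 8.9, 139.0]
ee_rot: [-0.701, 0.713, 0.002, -0.003]
contact_force: [-1.0, 0.9, 4.0]
gripper_width: -0.3
grasp_force: 1.7
```

Emit:
servo_tool(rotation=[[0, 0, 0], [0, 0, 0], [0, 0, 0], [0, 0, 0]], slide=[[0, 0, -0.01], [0, 0, -0.02], [0, 0, -0.03], [0, 0, -0.03]], grip=[-1, -1, -1, -1])

```text
clock: 23.08
position: [519.1, 8.9, 135.8]
ee_rot: [-0.702, 0.712, 0.001, -0.002]
contact_force: [-5.4, 0.7, 16.2]
gripper_width: 0.1
grasp_force: 7.9
```

Emit:
servo_tool(rotation=[[0, 0, 0], [0, 0, 0], [0, 0, 0], [0, 0, 0], [0, 0, 0], [0, 0, 0], [0, 0, 0], [0, 0, 0]], slide=[[0, 0, 0.05], [0, 0, 0.2], [0, -0.1, 0.4], [0, -0.3, 0.6], [0, -0.5, 0.8], [0, -0.7, 0.8], [0, -0.9, 0.8], [0, -0.9, 0.8]], grip=[-1, -1, -1, -1, -1, -1, -1, -1])

```text
clock: 24.08
position: [517.9, -172.8, 292.2]
ee_rot: [-0.7, 0.714, 0.003, -0.003]
contact_force: [-0.3, 0.4, -0.1]
gripper_width: 0.3
grasp_force: 0.0
```

Emit:
servo_tool(rotation=[[0, 0, 0], [0, 0, 0], [0, 0, 0], [0, 0, 0]], slide=[[0, -0.2, 0], [0, -0.4, 0], [0, -0.5, 0], [0, -0.5, 0]], grip=[-1, -1, -1, -1])

```text
clock: 24.58
position: [518.5, -271.1, 292.3]
ee_rot: [-0.701, 0.713, 0.003, -0.003]
contact_force: [0.1, -0.1, 0.8]
gripper_width: 0.2
grasp_force: 0.0
```

Run:
```python
from h import *
s=read_state();print(s['position'],s['contact_force'],s['clock'])
d=grab('top');P=cloud(d);A=cloud(dict(np.load('top.npz')))
for y in range(100,-10,-12):
  m=(abs(P[...,0]-520)<40)&(abs(P[...,1]-y)<5); n=(abs(A[...,0]-520)<40)&(abs(A[...,1]-y)<5)
  print(y,np.nanmedian(P[m][:,2]).round(1),np.nanmedian(A[n][:,2]).round(1))
z=P[...,2]
for n,(x0,y0,x1,y1) in dict(salt=(325,182,348,206),carton=(370,160,402,210),jar=(346,155,374,190),mill=(315,140,342,178)).items():
  a=A[y0:y1,x0:x1];b=P[y0:y1,x0:x1];print(n,np.nanmean(a[a[...,2]>20],0).round(1),np.nanmean(b[b[...,2]>20],0).round(1))
```

```text
[ 518.51023231 -271.11477225  292.34656846] [ 0.06508752 -0.14601042  0.79770864] 24.575
100 137.4 137.0
88 137.4 137.3
76 137.0 137.8
64 138.1 137.8
52 137.0 137.6
40 137.5 137.6
28 138.0 137.4
16 137.5 138.2
4 137.8 137.9
-8 130.7 130.8
salt [ 545.9 -198.2   67.1] [ 437.4 -131.8  551.3]
carton [ 593.4 -349.6   39.2] [ 499.3 -264.9  419.7]
jar [ 624.  -269.7   65.3] [ 599.  -253.4  154.7]
mill [ 643.4 -169.7  100.5] [ 479.3 -110.6  645.4]
```

The lid is flat at 138 mm, the same as at the start, and stayed down for about 1.5 s after the hand left it, so it is latched. The bystander readings changed only because the arm now covers them in the top view. I'm handing in.

```bash
python3 -c "
from bench import job_done
print(job_done())"
```

```text
the job is handed in; nothing more can be done
None
```

The filter cartridge is fitted: it sits home in the well with the leaves shut above it, and the lid is closed and stayed down after the hand left. I handed the job in at about 25 s. I couldn't re-measure the jars, mills and carton at the end because the arm blocked the top view, but the arm's path stayed clear of them.

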